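# Slide a spacer along the jig rail into its corner pocket

## Robot

A 6-joint arm with a two-finger parallel gripper is mounted at the origin on the work surface. World frame = base frame: x ahead of the robot, y to its left, z up, the work surface at z = 0. Lengths are in mm, angles in rad, forces in N, time in s.
With the tool pointing down it reaches from about 275 to 1000 mm from the base axis. Payload 8.4 kg.
Tool frame: the origin (TCP) lies on the centre line of the jaws, within the pads' length; the fingertips stand r.tip_reach ahead of it and the grasp point (between the pads) lies 3 mm ahead of it (r.tip_reach is the distance from the TCP to the fingertips, in mm); z points along the fingers, y is the direction in which the jaws open and shut (so a half turn about z gives the same grasp; the last joint's range is limited). The gripper opens to 85 mm and grips with 20 to 120 N. Pads are 22 mm wide; open, the fingers measure 114 mm over their backs; the gripper's body (76 mm by 85 mm) begins 54 mm behind the grasp point. The pads swing forward as they close: fully open they stand 13 mm farther back than shut.
Start: joints at [-1.199, 0.353, 1.633, -0, 1.155, -0.002], TCP at [228.221, -581.845, 253.281] pointing down, gripper open.
Joint ranges: [-2.63, 2.63], [-0.92, 2.1], [0.06, 2.66], [-1.3, 4.44], [0, 2.69], [-3.02, 3.02]. Speed limits (rad/s): [2.22, 2.22, 2.79, 3.14, 3.14, 3.14].

## Interface

Orientations are given as [roll, pitch, yaw] about the fixed x, y, z axes, in that order (R = Rz(yaw) Ry(pitch) Rx(roll)).
In Python, from rig import sense, optics, r, nets gives the robot as it stands. The module is installed in compiled form; this text tells all that it offers.
- The arm moves only by the tool carry_out, never from a script. Its argument "increments" is a list that holds one entry, the list of rows, each a list of 6 numbers: the shift along the tool's x, y, z normalised to -1 to 1, where 1 is 40 cm, then the turn, a rotation vector about the tool's x, y, z normalised to -1 to 1, where 1 is 60 degrees. A call has 1 to 5 rows; each row is the pose to reach, as a shift and turn from the pose commanded when the call began, along the tool's axes at that moment; what a row does not reach only later rows make up. A row lasts 1/12 s, in which the tool goes at most 41.7 mm and 7.16 degrees, less where a joint would pass 70% of its speed; a pose out of reach is approached as far as the arm can. A call with a number of a shift or a turn outside -1 to 1 is refused whole. A call with a gripper value outside its range is refused whole. "hand" is the closure, from 0 (fully open) to 1 (shut), set as the call begins (left out, the last holds). The fingers move at their own pace and stop on an object; "squeeze" is the grip in N (left out, the last holds). Time passes only in rows, so rows that repeat a pose let the fingers close. It gives the time, the measured TCP pose, the force and the opening at its end, in the units of the state.
- sense(): the state, without advancing time (a new reading comes with each control period).
- optics.grab_frame(name): name is "scene" or "top"; returns a dict with "img" (480x640x3 uint8, red, green, blue), "range_z" (480x640 float32, mm along the optical axis (not along the pixel's ray), 0 where there is no reading), "fov_y" (degrees; the focal length in pixels is half the picture's height over the tangent of half this angle, whatever the lens; pixels are square), "cx", "cy" (the principal point, pixels), "R" (3x3) and "t" (3): a world point X has camera coordinates R X + t. Camera axes: x right, y down, z forward; pixel columns grow to the right and rows downward; lengths in mm; the calibration is good to about 2 mm. A picture is of the moment at which its call begins.
- r.sign_off(): hands the job in, once; it reports no verdict.
Trained networks look in the newest picture that a camera, given by its name, has taken for a name from the list of things; names that differ only in an ending like _2 or _b are one class to them, and where a whole thing is asked for, a point or a joint stands for the part that bears it (a point fixed in the world has none). Each returns a list of dicts, best first, with "confidence" (0 to 1); they miss things now and then, are a little off and sometimes report something else, mostly with a low value. They report only what shows in the picture. A call takes as long as a camera call. They do not tell look-alikes from the thing itself.
- nets.trace(target, camera): "mask" (480x640 bool, what is visible of it).
- nets.tip_of(target, camera): "point" ([x, y, z] in mm, in world coordinates, good to about 4 mm: a listed point, or the origin of a listed thing).
The state is a dict: "clock": time; "qpos": joint angles; "qvel": joint speeds; "joint_efforts": joint torques, N m; "eef_pos": TCP position; "tcp_rot": TCP orientation; "contact_force": force on the tool from outside, world axes, zero at the start; "wrist_torque": the same for the moment, N m; "opening": opening from 0.0 (shut) to 1.0 (fully open).
Only numpy, scipy, OpenCV 4.12 (cv2) and the standard library are available. Lean on these libraries where they do the work, as an engineer would, in place of code of your own. Each camera call takes 0.05 s, during which the arm holds its last target.

## Task

Get the spacer block on the welding jig ready for tacking: with the gripper's fingertips push it flat against the long rail while it is still clear of the pocket, then slide it along the rail into the corner pocket until it is fully home, flush against both the rail and the stop, and take the hand away. Only push it: the block must stay flat on the jig plate, never tipped or lifted, and everything else is to stay where it is.

Things in the scene. Friction and masses are not known exactly. Their poses are not given: they have to be found in the camera images.
- jig: fixed steel base plate, 200 (x) x 340 (y) x 10 mm thick, place and yaw vary. Origin: centre of its underside, on the table; plate top at z = 10 mm. A low rail (16 mm wide, 14 mm above the plate, 300 mm long, centred on y = 0) runs along its y axis near the +x edge, the one away from the robot; the rail's working face looks to -x and lies at jig x = +70 mm
- stop: T-shaped steel stop fixed at either end of the rail (jig x +52, y +130 or -130 mm), axes as the jig's, origin at plate level, 14 mm tall. Its stem, square to the rail: faces at y = -8 and +8 mm. A lip parallel to the rail, its inner face 40 mm from the rail face, reaches to y = -37 and +37 mm. The pocket: between rail, stem and lip, on the side facing the rail's middle, 40 mm wide, 29 mm deep
- dowel: plain upright steel pin fixed on the plate at the other end of the rail, 12 mm diameter, 30 mm tall, at jig x = +52 mm and jig y = -130 or +130 mm (opposite the stop); origin at the centre of its foot, at plate level. Not used
- spacer: loose solid aluminium block, 36 (x) x 60 (y) x 20 mm tall, about 0.1 kg. Origin: centre of its underside. Starts flat on the plate near the middle of the rail's length, 25 to 60 mm short of the rail on the robot's side, turned up to 0.5 rad. Home, its long side is on the rail: origin at jig x = +52 mm and 38 mm in y from the stop's origin, towards the rail's middle, half of it outside the pocket
- tube: loose aluminium tube offcut standing upright on the jig plate, 26 mm outside diameter, 32 mm tall; origin at the centre of its underside. Bystander
- nut: loose steel hexagon nut lying on the jig plate, 30 mm across flats, 15 mm tall; origin at the centre of its underside. Bystander
- angle: loose small steel angle bracket on the jig plate, foot 30 x 34 mm, 4 mm thick, upright leg 30 mm tall; origin at the centre of its underside. Bystander
- hammer: hammer lying on the table to the robot's right (-y), beside the jig. Bystander
- wrench: wrench lying on the table to the robot's right (-y). Bystander
- brush: brush lying on the table to the robot's left (+y), beside the jig. Bystander
- can: closed can, 60 mm diameter, 120 mm tall, standing on the table to the robot's left (+y), beyond the brush; origin at the centre of its underside. Bystander
Things that resemble listed ones, but are neither listed nor needed, are in the scene too. Leave any blue or brown look-alike of the spacer alone.

How it is judged:
By the outcome, as a careful person would: the job done as asked, in the order asked, and still so for the second after the job is handed in, with the robot touching nothing.
It also fails if it takes over 45 s, if anything falls off the work surface, if the arm or the gripper's body presses on something with over 40 N, if the wrist force passes 120 N, or if a joint passes its speed limit or range.

## Working session

There is one attempt and no reset: what is moved stays moved. The work goes in short steps, Python scripts to look and compute and a tool call to move; the robot and the scene stay as the last step left them, time stands still between calls to the robot, and variables do not carry over. Pictures are saved under pics/ and viewed, and the job is handed in when it is done.

Besides the shell and the picture viewer there is one more tool, called after "Emit:" as a command line: name --argument value ..., lists and objects as JSON in quotes. carry_out: Moves the arm, as the interface text tells. Its arguments: {"type":"object","properties":{"increments":{"type":"array","items":{"type":"array","items":{"type":"array","items":{"type":"number","minimum":-1,"maximum":1}}}},"hand":{"type":"number"},"squeeze":{"type":"number"}},"required":["increments"]}

```bash
ls; mkdir -p pics; python3 - <<'E'
from rig import sense, optics, r, nets
import cv2
print(sense()); print(r.tip_reach)
for n in ["scene","top"]:
    f=optics.grab_frame(n); cv2.imwrite(f"pics/{n}0.png",f["img"][:,:,::-1])
    print(n,f["fov_y"],f["cx"],f["cy"],f["R"],f["t"])
for t in ["jig","stop","dowel","spacer","tube","nut","angle","hammer","wrench","brush","can"]:
    for c in ["top","scene"]:
        print(t,c,[([round(float(v)) for v in d["point"]],round(d["confidence"],2)) for d in nets.tip_of(t,c)])
E
```

```text
pics
{'clock': 0.0, 'qpos': array([-1.19939186e+00,  3.53630176e-01,  1.63415023e+00,  1.26400141e-05,
        1.15521274e+00, -2.38318249e-03]), 'qvel': array([-1.14708039e-03, -1.17606790e-03,  1.38887502e-03,  9.50120071e-04,
       -3.86815638e-05,  2.54650641e-05]), 'joint_efforts': array([ 2.19194560e-03, -6.05245185e+01, -3.42071700e+01,  9.30925148e-05,
        9.36485681e-03, -1.36434360e-05]), 'eef_pos': array([ 228.06204432, -581.41221827,  252.56600298]), 'tcp_rot': array([-3.14019219e+00, -1.48945563e-05,  3.73782524e-01]), 'contact_force': array([-0.66162684,  0.29691218,  0.16786363]), 'wrist_torque': array([-0.00585171, -0.02098995, -0.03697844]), 'opening': 0.999309546750203}
22.0
scene 48.0509959428576 311.72147569854565 237.69227686118302 [[ 0.87042823  0.49217785  0.0107542 ]
 [ 0.39123207 -0.67831334 -0.62195537]
 [-0.29881794  0.5455749  -0.78297884]] [-438.54109006 -183.81863346 1356.69270991]
top 57.68564017256557 316.3224466865655 247.94200774938417 [[-0.02858414 -0.9993184  -0.02335997]
 [-0.98501593  0.03213592 -0.16944291]
 [ 0.17007812  0.01816656 -0.9852
[... 477 characters left out ...]
, -76, 7], 0.87), ([360, -36, 1], 0.74), ([341, -137, 0], 0.72), ([494, 197, -4], 0.66), ([523, -466, -2], 0.26)]
tube top [([468, 21, 8], 0.38)]
tube scene [([462, 20, 11], 0.7)]
nut top [([551, -233, 14], 0.45)]
nut scene [([548, -230, 12], 0.66)]
angle top [([531, -183, 12], 0.59)]
angle scene [([529, -183, 10], 0.58)]
hammer top [([524, -464, 2], 0.72)]
hammer scene [([523, -467, 0], 0.93), ([582, 74, 9], 0.62)]
wrench top [([442, -355, 0], 0.94), ([577, -77, 11], 0.68)]
wrench scene [([441, -360, 3], 0.82), ([571, -75, 8], 0.63)]
brush top [([463, 423, 4], 0.59)]
brush scene [([469, 425, 2], 0.84)]
can top [([688, 423, 1], 0.87), ([534, -184, 12], 0.3)]
can scene [([682, 426, 4], 0.83)]
```

View pics/top0.png

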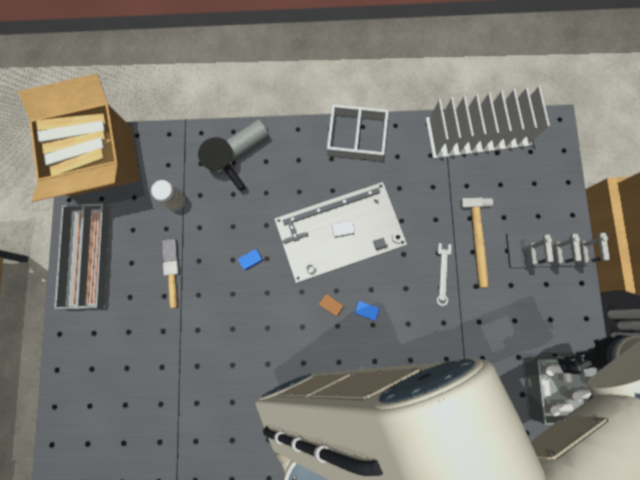

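View pics/scene0.png

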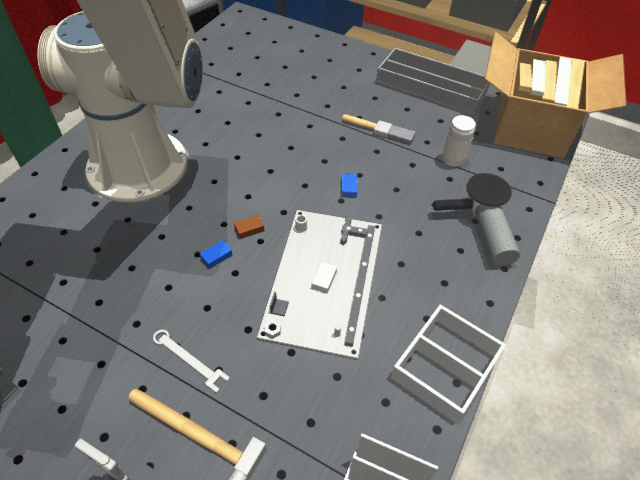

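```bash
cat > h.py <<'E'
from rig import sense, optics, r, nets
import cv2, numpy as np
def K(f):
    fl=240/np.tan(np.radians(f["fov_y"]/2)); return np.array([[fl,0,f["cx"]],[0,fl,f["cy"]],[0,0,1]])
def rect(f,z,x0=450,x1=750,y0=-300,y1=160,s=1.3):
    # image: col = (y1-y)*s , row=(x1-x)*s
    P=K(f)@np.c_[f["R"],f["t"]]
    H=np.c_[P[:,0],P[:,1],P[:,2]*z+P[:,3]]
    A=np.array([[0,-1/s,x1],[-1/s,0,y1],[0,0,1]])  # (col,row)->(x,y)
    return cv2.warpPerspective(f["img"],H@A,(int((y1-y0)*s),int((x1-x0)*s)),flags=cv2.WARP_INVERSE_MAP|cv2.INTER_CUBIC)
def cloud(f):
    k=K(f); v,u=np.mgrid[:480,:640]; d=f["range_z"].astype(float)
    p=np.stack([(u-k[0,2])/k[0,0]*d,(v-k[1,2])/k[1,1]*d,d],-1)
    return (p-f["t"])@f["R"], d>0
E
python3 - <<'E'
from h import *
for n in ["top","scene"]:
    f=optics.grab_frame(n)
    im=rect(f,10)
    cv2.imwrite(f"pics/rect_{n}.png",im[:,:,::-1])
    c,ok=cloud(f)
    m=nets.trace("jig",n); print([(d["confidence"],d["mask"].sum()) for d in m])
    M=m[0]["mask"]&ok
    z=c[M][:,2]; print(np.percentile(z,[1,5,25,50,75,95,99]))
    # heights around
    for t in ["jig","spacer","stop"]:
        for d in nets.trace(t,n):
            q=d["mask"]&ok
            if q.sum()<10: continue
            pts=c[q]; rr=cv2.minAreaRect(pts[:,:2].astype(np.float32))
            print(t,n,round(d["confidence"],2),q.sum(),[np.round(x,1) for x in rr],np.median(pts[:,2]))
E
```

```text
[(0.77, np.int64(7010))]
[ 3.99792031  6.17987497  8.73638094 10.52410004 12.68067843 23.90251509
 28.51254946]
jig top 0.77 6985 [array([574. , -67.4]), array([203.9, 341.5]), np.float64(17.2)] 10.52410003874912
spacer top 0.82 294 [array([ 341.5, -137.1]), array([63.5, 39.5]), np.float64(67.7)] 19.743300344421954
spacer top 0.74 284 [array([579.3, -77.8]), array([41.5, 63. ]), np.float64(7.8)] 29.944876315265304
spacer top 0.61 260 [array([360.9, -34.8]), array([57.7, 38.4]), np.float64(54.5)] 20.21240803690978
spacer top 0.56 279 [array([499.1, 197.7]), array([42.4, 63.5]), np.float64(29.6)] 19.704150329874643
stop top 0.5 207 [array([565.9,  59.7]), array([60.1, 62. ]), np.float64(75.9)] 23.35839068262475
[(0.97, np.int64(10924))]
[ 4.79342926  6.56332343  8.41660576  9.71750645 11.17171748 23.17365311
 25.54643484]
jig scene 0.97 10885 [array([568.9, -65.1]), array([203. , 353.3]), np.float64(17.2)] 9.717506448357502
spacer scene 0.89 462 [array([353.6, -28.8]), array([66.5, 56.3]), np.float64(56.6)] 18.454126635417765
spacer scene 0.88 544 [array([572.9, -71.8]), array([41.8, 76.4]), np.float64(8.2)] 28.932704377915776
spacer scene 0.58 520 [array([ 334., -134.]), array([60.3, 54.5]), np.float64(68.1)] 18.49861280740216
stop scene 0.7 296 [array([ 526.1, -180.1]), array([38.7, 42.8]), np.float64(13.5)] 13.924436988087827
stop scene 0.53 340 [array([563.4,  56.8]), array([64.1, 67.6]), np.float64(73.4)] 22.427381919603093
```

View pics/rect_top.png

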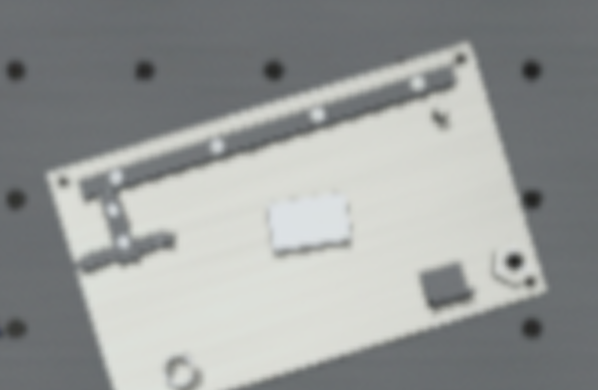

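View pics/rect_scene.png

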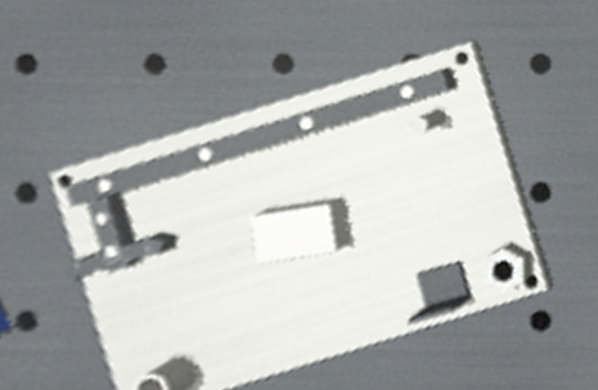

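```bash
cat >> h.py <<'E'
def jigfit(f):
    s=2.; im=rect(f,10,430,760,-320,160,s)
    g=cv2.cvtColor(im,cv2.COLOR_RGB2GRAY)
    m=((g>150)).astype(np.uint8)
    m=cv2.morphologyEx(m,cv2.MORPH_OPEN,np.ones((5,5)))
    n,l,st,_=cv2.connectedComponentsWithStats(m); i=1+np.argmax(st[1:,4])
    c,(w,h),a=cv2.minAreaRect(np.argwhere(l==i)[:,::-1].astype(np.float32)); 
    b=cv2.boxPoints((c,(w,h),a)); 
    W=np.c_[760-b[:,1]/s,160-b[:,0]/s]
    e=[W[1]-W[0],W[2]-W[1]]; L=[np.linalg.norm(q) for q in e]; d=e[int(np.argmax(L))]; d=d*np.sign(d[1])
    return W.mean(0),np.arctan2(-d[0],d[1]),L
def spfit(f,name,thr):
    s=4.; x0,x1,y0,y1=520,680,-150,100
    im=rect(f,30,x0,x1,y0,y1,s).astype(int)
    return im,s,x1,y1
def tojig(p,c,th):
    d=np.array(p)[...,:2]-c; return np.array([d[...,0]*np.cos(th)+d[...,1]*np.sin(th),-d[...,0]*np.sin(th)+d[...,1]*np.cos(th)]).T
def toworld(p,c,th):
    return np.array([c[0]+p[0]*np.cos(th)-p[1]*np.sin(th),c[1]+p[0]*np.sin(th)+p[1]*np.cos(th)])
E
python3 - <<'E'
from h import *
for n in ["top","scene"]:
    f=optics.grab_frame(n)
    print(n,jigfit(f))
    im,s,x1,y1=spfit(f,n,0)
    cv2.imwrite(f"pics/sp_{n}.png",cv2.resize(im.astype(np.uint8)[:,:,::-1],None,fx=.75,fy=.75))
    q=lambda x,y: im[int((x1-x)*s),int((y1-y)*s)]
    print([q(577+d,-77) for d in (-40,-30,-10,0,10,30)])
E
```

```text
top (array([571.764  , -67.81668], dtype=float32), np.float32(0.30134547), [np.float32(343.15826), np.float32(203.45985)])
[array([219, 220, 214]), array([216, 218, 212]), array([220, 225, 228]), array([220, 225, 227]), array([220, 224, 227]), array([217, 219, 212])]
scene (array([572.52637, -68.74248], dtype=float32), np.float32(0.3003832), [np.float32(342.07123), np.float32(202.20908)])
[array([241, 242, 237]), array([240, 242, 235]), array([252, 251, 249]), array([251, 251, 249]), array([252, 252, 249]), array([240, 240, 234])]
```

View pics/sp_top.png

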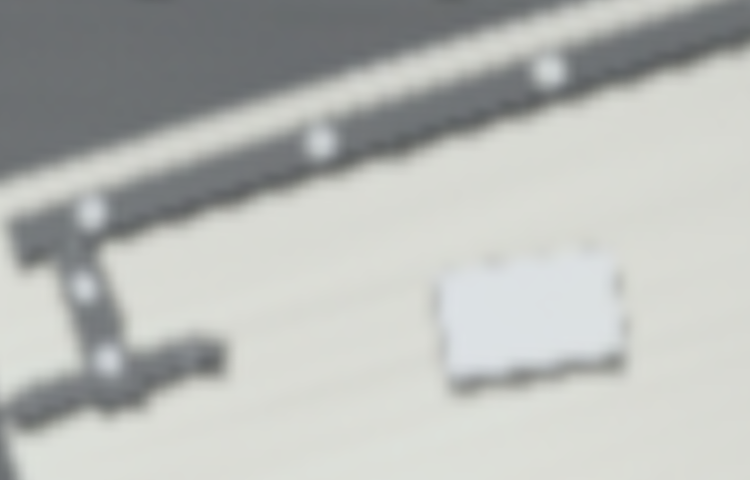

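View pics/sp_scene.png

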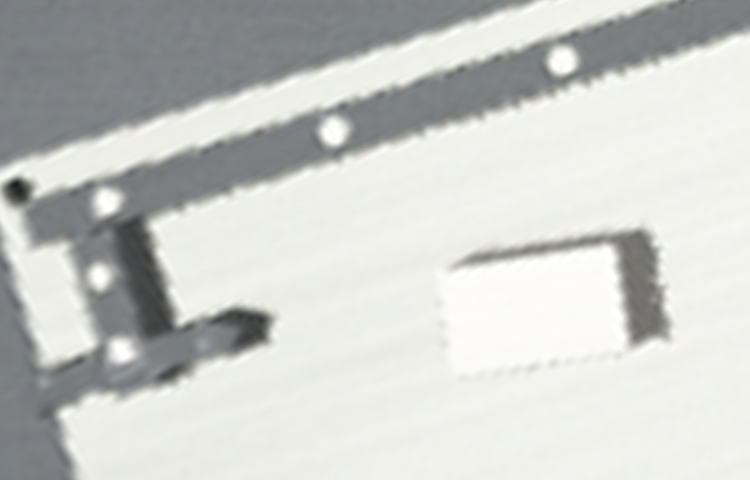

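```bash
cat >> h.py <<'E'
from scipy.spatial.transform import Rotation as Ro
C=np.array([572.1,-68.3]); TH=0.301
def go(jx,jy,z,yaw=TH):
    s=sense(); R0=Ro.from_euler("xyz",s["tcp_rot"]); p=np.r_[toworld((jx,jy),C,TH),z]
    d=R0.inv().apply(p-s["eef_pos"]); R1=Ro.from_euler("xyz",[np.pi,0,yaw]); w=(R0.inv()*R1).as_rotvec()
    print("row",np.round(np.r_[d/400,w/(np.pi/3)],4).tolist(),"dist",np.linalg.norm(d).round(1),"open",s["opening"],"F",s["contact_force"].round(1),"clk",s["clock"])
def where():
    s=sense(); print("jig xy",tojig(s["eef_pos"],C,TH).round(1),"z",s["eef_pos"][2].round(1),"rpy",s["tcp_rot"].round(4),"F",s["contact_force"].round(1),"open",round(s["opening"],3),"clk",s["clock"],"tip",r.tip_reach)
E
python3 -c "
from h import *
go(-58,-11,200); where()"
```

```text
row [1.1225, -0.8643, 0.1332, -0.0, 0.0, 0.0696] dist 569.2 open 0.9975925205278601 F [-0.2 -0.4  0.7] clk 1.8
jig xy [-480.7 -388.5] z 253.3 rpy [-3.1416  0.      0.3739] F [-0.2 -0.4  0.7] open 0.998 clk 1.8 tip 22.0
```

Emit:
carry_out --increments '[[[0.9,-0.693,0.107,0,0,0.0696],[0.9,-0.693,0.107,0,0,0.0696],[0.9,-0.693,0.107,0,0,0.0696],[0.9,-0.693,0.107,0,0,0.0696],[0.9,-0.693,0.107,0,0,0.0696]]]' --hand 0.6

```text
clock: 2.22
eef_pos: [335.5, -402.4, 233.7]
tcp_rot: [3.141, -0.0, 0.3]
contact_force: [1.3, 0.6, -0.0]
opening: 0.4
```

```bash
python3 -c "
from h import *
go(-58,-11,200); where()"
```

```text
row [0.667, -0.5954, 0.0842, 0.0003, -0.0002, -0.0007] dist 359.2 open 0.399673414381279 F [ 1.3  0.6 -0. ] clk 2.2167
jig xy [-325.  -248.9] z 233.7 rpy [ 3.1413e+00 -2.0000e-04  3.0020e-01] F [ 1.3  0.6 -0. ] open 0.4 clk 2.2167 tip 22.0
```

Emit:
carry_out --increments '[[[0.667,-0.595,0.084,0,0,0],[0.667,-0.595,0.084,0,0,0],[0.667,-0.595,0.084,0,0,0],[0.667,-0.595,0.084,0,0,0],[0.667,-0.595,0.084,0,0,0]]]' --hand 0.7

```text
clock: 2.63
eef_pos: [442.7, -224.5, 214.4]
tcp_rot: [3.141, -0.001, 0.301]
contact_force: [-0.6, -0.0, 0.0]
opening: 0.297
```

```bash
python3 -c "
from h import *
go(-58,-11,150); where()"
```

```text
row [0.2797, -0.2497, 0.161, 0.0005, -0.0005, -0.0003] dist 163.2 open 0.29729498900097456 F [-0.6 -0.   0. ] clk 2.6333
jig xy [-169.9 -110.8] z 214.4 rpy [ 3.1411e+00 -5.0000e-04  3.0070e-01] F [-0.6 -0.   0. ] open 0.297 clk 2.6333 tip 22.0
```

Emit:
carry_out --increments '[[[0.28,-0.25,0.161,0,0,0],[0.28,-0.25,0.161,0,0,0],[0.28,-0.25,0.161,0,0,0],[0.28,-0.25,0.161,0,0,0],[0.28,-0.25,0.161,0,0,0]]]'

```text
clock: 3.05
eef_pos: [520.7, -92.9, 147.6]
tcp_rot: [-3.14, 0.001, 0.304]
contact_force: [-1.1, 0.2, -0.9]
opening: 0.299
```

```bash
python3 - <<'E'
from h import *
go(-58,-11,60); where()
for n in ["top","scene"]:
    f=optics.grab_frame(n); im=f["img"]
    P=K(f)@(f["R"]@np.r_[toworld((0,0),C,TH),60]+f["t"]); u,v=(P[:2]/P[2]).astype(int); print(u,v)
    cv2.imwrite(f"pics/a_{n}.png",cv2.resize(im[max(0,v-100):v+100,max(0,u-130):u+130,::-1],None,fx=3,fy=3,interpolation=cv2.INTER_CUBIC))
    c,ok=cloud(f)
    s=sense(); q=ok&(np.linalg.norm(c[...,:2]-s["eef_pos"][:2],axis=-1)<45)&(c[...,2]>70)&(c[...,2]<200)
    j=tojig(c[q],C,TH); z=c[q][:,2]; print(q.sum(),np.percentile(z,[0,1,2,5,10]))
    low=z<150
    if low.sum(): print(np.percentile(j[low],[1,99],axis=0))
E
```

```text
row [-0.004, 0.0073, 0.2189, -0.0019, 0.0007, 0.003] dist 87.6 open 0.29927398794473736 F [-1.1  0.2 -0.9] clk 3.05
jig xy [-56.4  -8.3] z 147.6 rpy [-3.1396e+00  8.0000e-04  3.0420e-01] F [-1.1  0.2 -0.9] open 0.299 clk 3.05 tip 22.0
340 227
3 [179.73985735 179.78355662 179.82725589 179.95835371 180.17685006]
324 261
226 [126.72110897 127.73611597 128.57107658 132.23849682 136.50455093]
[[-69.93445226 -38.5870295 ]
 [-47.95662024   4.89480374]]
```

View pics/a_scene.png

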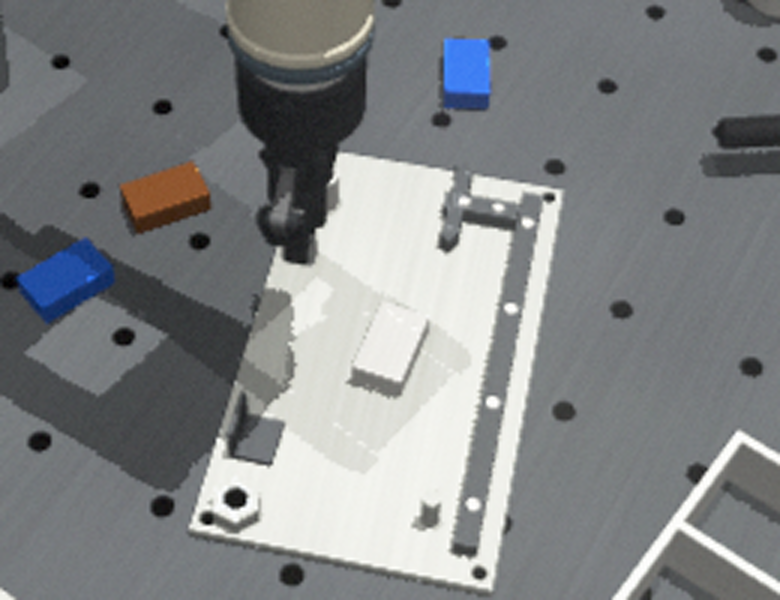

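Emit:
carry_out --increments '[[[-0.004,0.006,0.1,0,0,0.003],[-0.004,0.006,0.19,0,0,0.003],[-0.004,0.006,0.25,0,0,0.003],[-0.004,0.006,0.265,0,0,0.003],[-0.004,0.006,0.265,0,0,0.003]]]'

```text
clock: 3.57
eef_pos: [517.1, -101.3, 43.0]
tcp_rot: [-3.14, 0.003, 0.296]
contact_force: [-0.5, -0.6, 0.1]
opening: 0.302
```

```bash
python3 - <<'E'
from h import *
where(); go(-34,-11,37)
E
```

```text
jig xy [-62.3 -15.2] z 43.0 rpy [-3.1404e+00  2.6000e-03  2.9640e-01] F [-0.5 -0.6  0.1] open 0.302 clk 3.5667 tip 22.0
row [0.0707, -0.0107, 0.0149, -0.0012, 0.0024, -0.0044] dist 29.2 open 0.3021557188485845 F [-0.5 -0.6  0.1] clk 3.5667
```

Emit:
carry_out --increments '[[[0.02,-0.005,0.012,0,0,0],[0.04,-0.008,0.012,0,0,0],[0.05,-0.01,0.012,0,0,0],[0.05,-0.01,0.012,0,0,0],[0.05,-0.01,0.012,0,0,0]]]'

```text
clock: 3.98
eef_pos: [537.3, -90.5, 40.0]
tcp_rot: [3.141, -0.002, 0.298]
contact_force: [-0.3, -0.5, 0.1]
opening: 0.302
```

```bash
python3 - <<'E'
from h import *
where(); go(36,-11,38)
E
```

```text
jig xy [-39.8 -10.9] z 40.0 rpy [ 3.1408e+00 -1.5000e-03  2.9850e-01] F [-0.3 -0.5  0.1] open 0.302 clk 3.9833 tip 22.0
row [0.1894, -0.0002, 0.0053, 0.0007, -0.0015, -0.0024] dist 75.8 open 0.301847678997747 F [-0.3 -0.5  0.1] clk 3.9833
```

Emit:
carry_out --increments '[[[0.012,0,0.004,0,0,0],[0.024,0,0.004,0,0,0],[0.036,0,0.004,0,0,0],[0.048,0,0.004,0,0,0],[0.06,0,0.004,0,0,0]]]'

```text
clock: 4.4
eef_pos: [559.5, -83.5, 37.4]
tcp_rot: [-3.141, 0.001, 0.298]
contact_force: [-2.1, -0.8, 1.7]
opening: 0.3
```

Emit:
carry_out --increments '[[[0.012,0,0,0,0,0],[0.024,0,0,0,0,0],[0.036,0,0,0,0,0],[0.048,0,0,0,0,0],[0.06,0,0,0,0,0]]]'

```text
clock: 4.82
eef_pos: [582.8, -76.4, 37.4]
tcp_rot: [-3.142, -0.0, 0.298]
contact_force: [-0.9, 0.3, -0.3]
opening: 0.299
```

```bash
python3 - <<'E'
from h import *
where(); go(23,-11,38)
f=optics.grab_frame("scene"); c,ok=cloud(f)
cv2.imwrite("pics/b.png",cv2.resize(f["img"][180:370,240:420,::-1],None,fx=3,fy=3,interpolation=cv2.INTER_CUBIC))
E
```

```text
jig xy [  7.8 -10.9] z 37.4 rpy [-3.1416e+00 -1.0000e-04  2.9780e-01] F [-0.9  0.3 -0.3] open 0.299 clk 4.8167 tip 22.0
row [0.0379, 0.0002, -0.0015, -0.0, -0.0001, -0.0031] dist 15.2 open 0.29908144921571345 F [-0.9  0.3 -0.3] clk 4.8167
```

View pics/b.png

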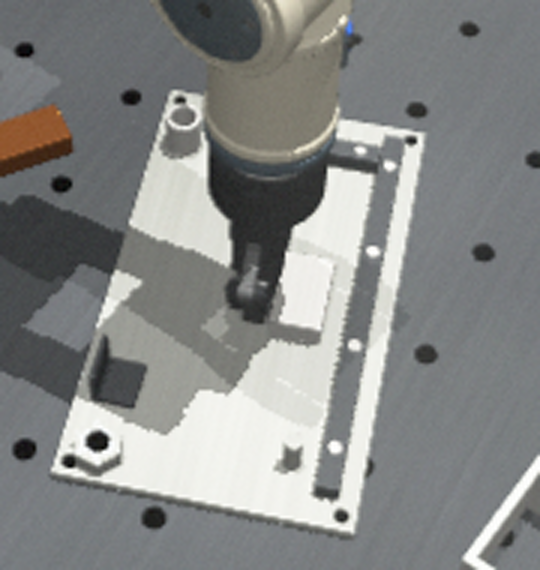

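Emit:
carry_out --increments '[[[0.007,0,0,0,0,0],[0.014,0,0,0,0,0.001],[0.021,0,0,0,0,0.002],[0.028,0,0,0,0,0.003],[0.033,0,0,0,0,0.003]]]'

```text
clock: 5.28
eef_pos: [595.3, -72.6, 37.4]
tcp_rot: [3.142, -0.0, 0.294]
contact_force: [-0.5, -0.1, -1.2]
opening: 0.297
```

Emit:
carry_out --increments '[[[0.003,0,0,0,0,0],[0.005,0,0,0,0,0],[0.007,0,0,0,0,0]]]'

```text
clock: 5.53
eef_pos: [597.5, -71.9, 37.4]
tcp_rot: [-3.142, 0.0, 0.295]
contact_force: [-1.5, -0.1, 1.6]
opening: 0.303
```

```bash
python3 - <<'E'
from h import *
where(); go(23,-11,38)
E
```

```text
jig xy [ 23.2 -10.9] z 37.4 rpy [-3.1415e+00  3.0000e-04  2.9480e-01] F [-1.5 -0.1  1.6] open 0.303 clk 5.5333 tip 22.0
row [-0.0004, 0.0002, -0.0014, -0.0001, 0.0003, -0.006] dist 0.6 open 0.30254607448477694 F [-1.5 -0.1  1.6] clk 5.5333
```

Emit:
carry_out --increments '[[[0.002,0,0,0,0,-0.003],[0.004,0,0,0,0,-0.006],[0.004,0,0,0,0,-0.006]]]'

```text
clock: 5.78
eef_pos: [598.2, -71.7, 37.4]
tcp_rot: [-3.141, 0.002, 0.301]
contact_force: [-3.7, -2.4, 2.6]
opening: 0.304
```

Emit:
carry_out --increments '[[[0.002,0,0,0,0,0],[0.004,0,0,0,0,0],[0.004,0,0,0,0,0]]]'

```text
clock: 6.03
eef_pos: [598.3, -71.7, 37.4]
tcp_rot: [-3.141, 0.005, 0.301]
contact_force: [-9.9, -5.7, 7.6]
opening: 0.297
```

```bash
python3 - <<'E'
from h import *
where(); go(23,-11,38)
f=optics.grab_frame("scene"); c,ok=cloud(f)
cv2.imwrite("pics/b2.png",cv2.resize(f["img"][180:370,240:420,::-1],None,fx=3,fy=3,interpolation=cv2.INTER_CUBIC))
E
```

```text
jig xy [ 24. -11.] z 37.4 rpy [-3.1409  0.0047  0.3013] F [-9.9 -5.7  7.6] open 0.297 clk 6.0333 tip 22.0
row [-0.0026, -0.0, -0.0016, -0.0007, 0.0045, 0.0003] dist 1.2 open 0.2971189039266124 F [-9.9 -5.7  7.6] clk 6.0333
```

View pics/b2.png

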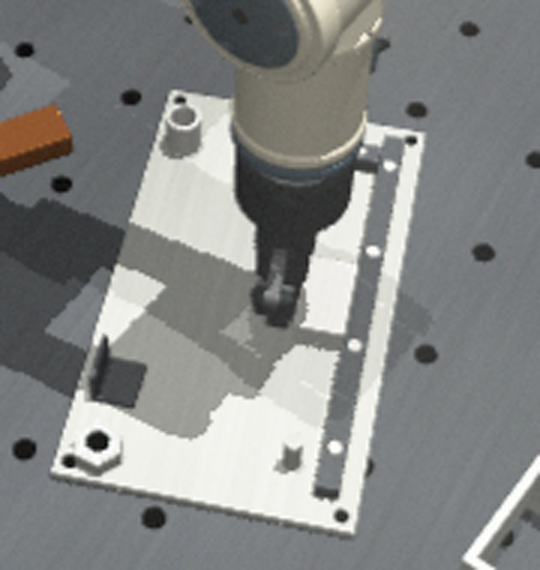

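Emit:
carry_out --increments '[[[-0.02,0,0,0,0,0],[-0.06,0,-0.02,0,0,0],[-0.08,0.03,-0.1,0,0,0],[-0.08,0.08,-0.17,0,0,0],[-0.08,0.17,-0.2,0,0,0]]]'

```text
clock: 6.5
eef_pos: [590.7, -144.3, 120.7]
tcp_rot: [3.141, -0.003, 0.303]
contact_force: [2.4, -0.8, 0.1]
opening: 0.301
```

Emit:
carry_out --increments '[[[0.08,0.03,0,0,0,0],[0.15,0.04,0,0,0,0],[0.15,0.04,0,0,0,0],[0.15,0.04,0,0,0,0]]]' --hand 1

```text
clock: 6.83
eef_pos: [653.2, -142.8, 117.4]
tcp_rot: [3.141, -0.001, 0.301]
contact_force: [-0.8, 0.6, -1.0]
opening: 0.001
```

```bash
python3 - <<'E'
from h import *
where(); go(52,-88,37)
f=optics.grab_frame("scene"); c,ok=cloud(f)
cv2.imwrite("pics/b3.png",cv2.resize(f["img"][180:370,240:420,::-1],None,fx=3,fy=3,interpolation=cv2.INTER_CUBIC))
for n in ("scene","top"):
    f=optics.grab_frame(n); c,ok=cloud(f)
    for d in nets.trace("spacer",n):
        q=d["mask"]&ok; j=tojig(c[q],C,TH)
        if q.sum()>20 and abs(np.median(j[:,0]))<90: 
            t=c[q][:,2]>25; print(n,d["confidence"],t.sum(),np.median(j[t],0),np.percentile(j[t],[2,98],axis=0))
E
```

```text
jig xy [ 55.3 -95.2] z 117.4 rpy [ 3.1413e+00 -1.1000e-03  3.0140e-01] F [-0.8  0.6 -1. ] open 0.001 clk 6.8333 tip 22.0
row [-0.0085, -0.0181, 0.2009, 0.0003, -0.001, 0.0003] dist 80.7 open 0.0012365421438949424 F [-0.8  0.6 -1. ] clk 6.8333
scene 0.64 55 [-85.31414374 -98.6991589 ] [[ -88.36547712 -113.56426502]
 [ -83.82056581  -81.02894291]]
top 0.46 125 [56.27562486 10.73190732] [[-100.97452485  -12.51457429]
 [  70.82716429   65.56476683]]
```

View pics/b3.png

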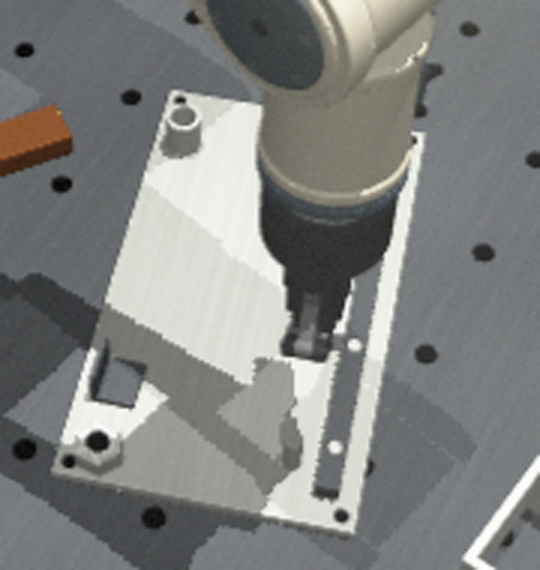

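Emit:
carry_out --increments '[[[-0.008,-0.016,0.08,0,0,0],[-0.008,-0.016,0.15,0,0,0],[-0.008,-0.016,0.19,0,0,0],[-0.008,-0.016,0.2,0,0,0],[-0.008,-0.016,0.2,0,0,0]]]'

```text
clock: 7.5
eef_pos: [646.0, -137.4, 36.3]
tcp_rot: [-3.14, 0.002, 0.301]
contact_force: [0.1, -0.3, 0.9]
opening: 0.001
```

```bash
python3 - <<'E'
from h import *
where(); go(52,-60,38)
for n in ("scene","top"):
    f=optics.grab_frame(n)
    cv2.imwrite(f"pics/c_{n}.png",cv2.resize(f["img"][160:340,240:440,::-1],None,fx=3,fy=3,interpolation=cv2.INTER_CUBIC))
E
```

```text
jig xy [ 50.1 -88. ] z 36.3 rpy [-3.1403e+00  2.3000e-03  3.0100e-01] F [ 0.1 -0.3  0.9] open 0.001 clk 7.5 tip 22.0
row [0.0048, -0.0699, -0.0042, -0.0013, 0.0022, -0.0] dist 28.1 open 0.0014430914663108349 F [ 0.1 -0.3  0.9] clk 7.5
```

View pics/c_scene.png

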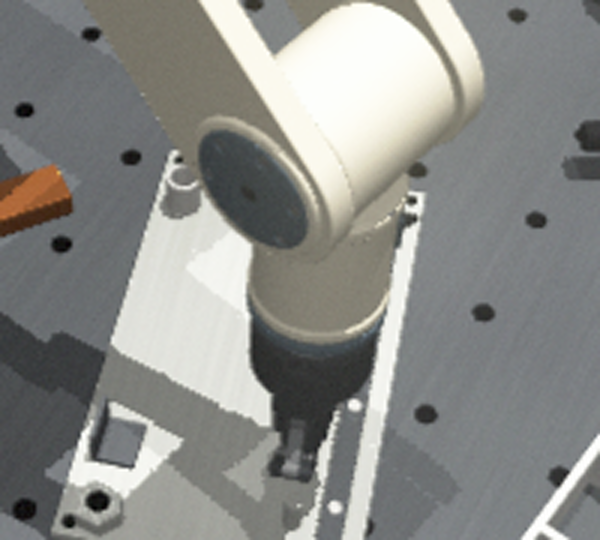

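View pics/c_top.png

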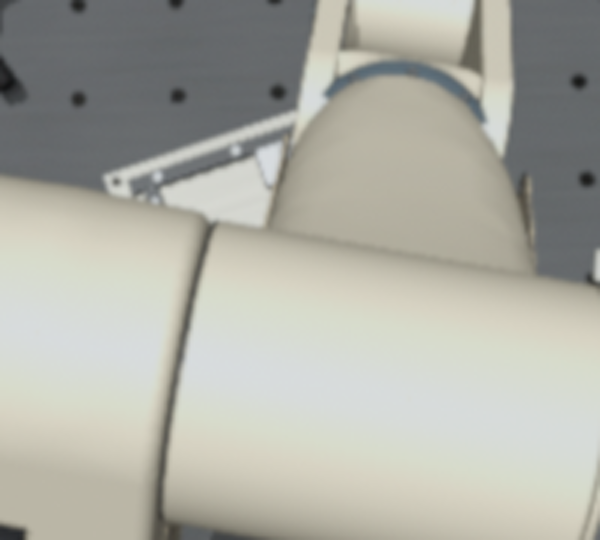

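Emit:
carry_out --increments '[[[0.002,-0.02,-0.003,-0.001,0.002,0],[0.004,-0.04,-0.003,-0.001,0.002,0],[0.004,-0.06,-0.003,-0.001,0.002,0],[0.004,-0.07,-0.003,-0.001,0.002,0],[0.004,-0.08,-0.003,-0.001,0.002,0]]]'

```text
clock: 8.02
eef_pos: [639.3, -105.7, 39.1]
tcp_rot: [3.14, -0.003, 0.302]
contact_force: [-0.2, 0.0, -0.5]
opening: -0.001
```

Emit:
carry_out --increments '[[[0,-0.0125,0,0,0,0],[0,-0.025,0,0,0,0],[0,-0.0375,0,0,0,0],[0,-0.05,0,0,0,0],[0,-0.0625,0,0,0,0]]]'

```text
clock: 8.43
eef_pos: [632.0, -82.6, 38.8]
tcp_rot: [3.14, -0.002, 0.301]
contact_force: [0.5, -2.7, 2.0]
opening: -0.002
```

```bash
python3 - <<'E'
from h import *
where(); go(52,47,38)
for n in ("scene","top"):
    f=optics.grab_frame(n)
    cv2.imwrite(f"pics/d_{n}.png",cv2.resize(f["img"][160:340,240:440,::-1],None,fx=3,fy=3,interpolation=cv2.INTER_CUBIC))
E
```

```text
jig xy [ 53.  -31.4] z 38.8 rpy [ 3.1401e+00 -2.5000e-03  3.0090e-01] F [ 0.5 -2.7  2. ] open -0.002 clk 8.4333 tip 22.0
row [-0.0025, -0.1961, 0.0017, 0.0014, -0.0024, -0.0001] dist 78.5 open -0.0022306388654231885 F [ 0.5 -2.7  2. ] clk 8.4333
```

View pics/d_top.png

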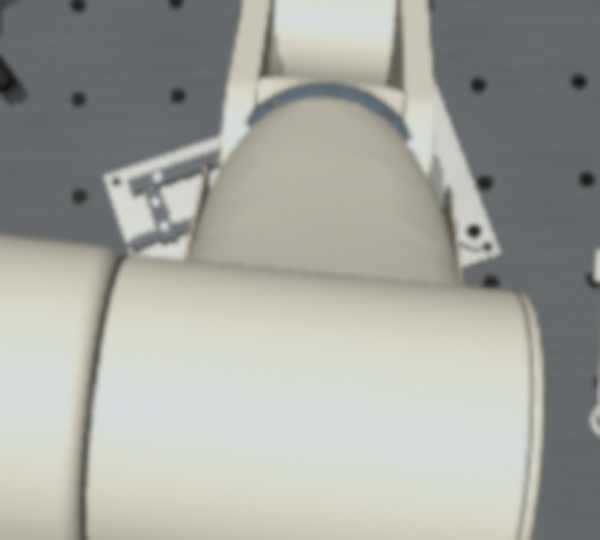

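Emit:
carry_out --increments '[[[0,-0.0125,0,0,0,0],[0,-0.025,0,0,0,0],[0,-0.0375,0,0,0,0],[0,-0.05,0,0,0,0],[0,-0.0625,0,0,0,0]]]'

```text
clock: 8.95
eef_pos: [624.3, -58.4, 38.6]
tcp_rot: [3.141, -0.002, 0.301]
contact_force: [0.7, -1.0, 1.1]
opening: -0.0
```

```bash
python3 - <<'E'
from h import *
where(); go(52,47,38)
for n in ("scene","top"):
    f=optics.grab_frame(n)
    cv2.imwrite(f"pics/e_{n}.png",cv2.resize(f["img"][160:340,240:440,::-1],None,fx=3,fy=3,interpolation=cv2.INTER_CUBIC))
E
```

```text
jig xy [52.8 -6. ] z 38.6 rpy [ 3.1406e+00 -2.0000e-03  3.0090e-01] F [ 0.7 -1.   1.1] open -0.0 clk 8.95 tip 22.0
row [-0.0021, -0.1325, 0.0013, 0.0009, -0.0019, -0.0001] dist 53.0 open -0.0004353499337867606 F [ 0.7 -1.   1.1] clk 8.95
```

View pics/e_scene.png

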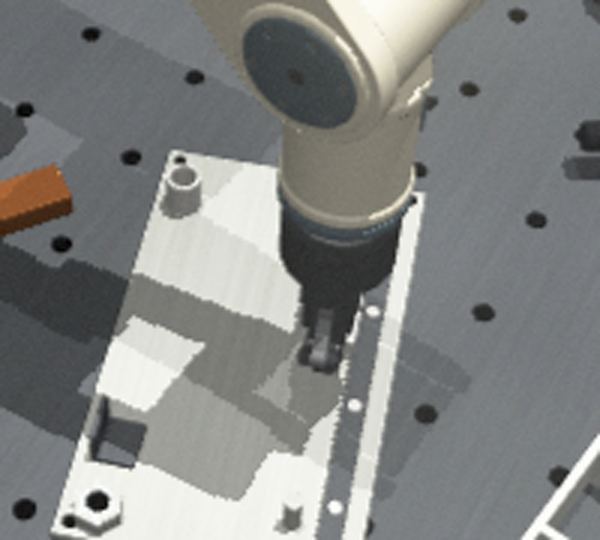

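View pics/e_top.png

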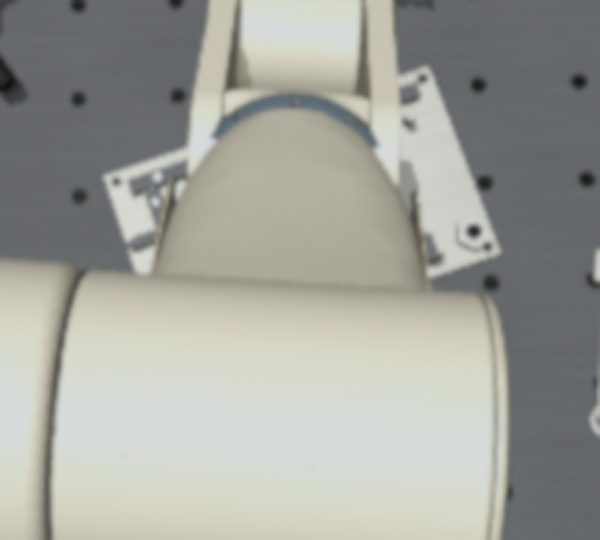

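Emit:
carry_out --increments '[[[0,-0.0125,0,0,0,0],[0,-0.025,0,0,0,0],[0,-0.0375,0,0,0,0],[0,-0.05,0,0,0,0],[0,-0.058,0,0,0,0]]]'

```text
clock: 9.47
eef_pos: [617.4, -36.1, 38.6]
tcp_rot: [3.141, -0.002, 0.301]
contact_force: [-0.9, -1.3, 0.3]
opening: -0.002
```

Emit:
carry_out --increments '[[[0,-0.01,0,0,0,0],[0,-0.02,0,0,0,0],[0,-0.03,0,0,0,0]]]'

```text
clock: 9.72
eef_pos: [613.9, -24.9, 38.5]
tcp_rot: [3.141, -0.002, 0.301]
contact_force: [0.8, -0.3, 0.1]
opening: -0.002
```

```bash
python3 - <<'E'
from h import *
where(); go(52,47,38)
E
```

```text
jig xy [52.8 29. ] z 38.5 rpy [ 3.1406e+00 -2.0000e-03  3.0100e-01] F [ 0.8 -0.3  0.1] open -0.002 clk 9.7167 tip 22.0
row [-0.0021, -0.0449, 0.0013, 0.001, -0.0019, -0.0] dist 18.0 open -0.0016324371025733112 F [ 0.8 -0.3  0.1] clk 9.7167
```

Emit:
carry_out --increments '[[[0,-0.007,0,0,0,0],[0,-0.014,0,0,0,0],[0,-0.021,0,0,0,0],[0,-0.028,0,0,0,0],[0,-0.035,0,0,0,0]]]'

```text
clock: 10.13
eef_pos: [609.9, -11.7, 38.5]
tcp_rot: [3.141, -0.002, 0.301]
contact_force: [1.0, -0.5, 0.2]
opening: -0.0
```

Emit:
carry_out --increments '[[[0,-0.003,0,0,0,0],[0,-0.006,0,0,0,0],[0,-0.006,0,0,0,0]]]'

```text
clock: 10.38
eef_pos: [609.1, -9.4, 38.5]
tcp_rot: [3.141, -0.002, 0.301]
contact_force: [0.4, -0.4, 1.0]
opening: 0.001
```

Emit:
carry_out --increments '[[[0,-0.003,0,0,0,0],[0,-0.005,0,0,0,0],[0,-0.005,0,0,0,0]]]'

```text
clock: 10.63
eef_pos: [608.6, -7.7, 38.5]
tcp_rot: [3.141, -0.002, 0.301]
contact_force: [0.4, 0.3, -0.7]
opening: 0.001
```

```bash
python3 - <<'E'
from h import *
where(); go(52,47,38)
E
```

```text
jig xy [52.8 47.1] z 38.5 rpy [ 3.1406e+00 -2.1000e-03  3.0080e-01] F [ 0.4  0.3 -0.7] open 0.001 clk 10.6333 tip 22.0
row [-0.0021, 0.0002, 0.0013, 0.0009, -0.002, -0.0002] dist 1.0 open 0.0012437557351262004 F [ 0.4  0.3 -0.7] clk 10.6333
```

Emit:
carry_out --increments '[[[0,-0.003,0,0,0,0],[0,-0.005,0,0,0,0],[0,-0.005,0,0,0,0]]]'

```text
clock: 10.88
eef_pos: [608.0, -5.8, 38.5]
tcp_rot: [3.14, -0.002, 0.301]
contact_force: [0.3, -0.9, 0.3]
opening: -0.001
```

Emit:
carry_out --increments '[[[0,-0.003,0,0,0,0],[0,-0.005,0,0,0,0],[0,-0.005,0,0,0,0]]]'

```text
clock: 11.13
eef_pos: [608.0, -5.3, 38.8]
tcp_rot: [3.138, -0.003, 0.302]
contact_force: [0.5, -10.1, -0.0]
opening: 0.002
```

Emit:
carry_out --increments '[[[0,-0.003,0,0,0,0],[0,-0.005,0,0,0,0],[0,-0.005,0,0,0,0]]]'

```text
clock: 11.38
eef_pos: [607.9, -4.9, 39.0]
tcp_rot: [3.136, -0.003, 0.302]
contact_force: [3.1, -19.3, 1.5]
opening: -0.001
```

Emit:
carry_out --increments '[[[0,0.01,0,0,0,0],[0,0.03,0,0,0,0],[0,0.07,0,0,0,0],[0,0.09,-0.06,0,0,0],[0,0.12,-0.16,0,0,0]]]'

```text
clock: 11.8
eef_pos: [618.2, -48.5, 99.3]
tcp_rot: [-3.139, 0.005, 0.301]
contact_force: [1.2, -0.5, 0.1]
opening: -0.007
```

Emit:
carry_out --increments '[[[-0.05,0.08,-0.1,0,0,0],[-0.15,0.15,-0.15,0,0,0],[-0.25,0.25,-0.15,0,0,0],[-0.35,0.35,-0.15,0,0,0],[-0.4,0.45,-0.15,0,0,0]]]'

```text
clock: 12.22
eef_pos: [537.3, -219.6, 161.9]
tcp_rot: [3.14, -0.003, 0.302]
contact_force: [-0.3, -0.3, -0.2]
opening: 0.001
```

Emit:
carry_out --increments '[[[-0.3,0.5,0,0,0,0],[-0.3,0.5,0,0,0,0],[-0.3,0.5,0,0,0,0],[-0.3,0.5,0,0,0,0],[-0.3,0.5,0,0,0,0]]]'

```text
clock: 12.63
eef_pos: [488.1, -423.0, 161.0]
tcp_rot: [3.141, -0.002, 0.301]
contact_force: [1.2, -0.3, 0.3]
opening: -0.002
```

```bash
python3 - <<'E'
from h import *
where()
for n in ("scene","top"):
    f=optics.grab_frame(n)
    im=rect(f,24,540,690,-60,140,4)
    cv2.imwrite(f"pics/f_{n}.png",im[:,:,::-1])
    cv2.imwrite(f"pics/fw_{n}.png",f["img"][:,:,::-1])
E
```

```text
jig xy [-185.4 -313.8] z 161.0 rpy [ 3.1405e+00 -2.4000e-03  3.0060e-01] F [ 1.2 -0.3  0.3] open -0.002 clk 12.6333 tip 22.0
```

View pics/f_scene.png

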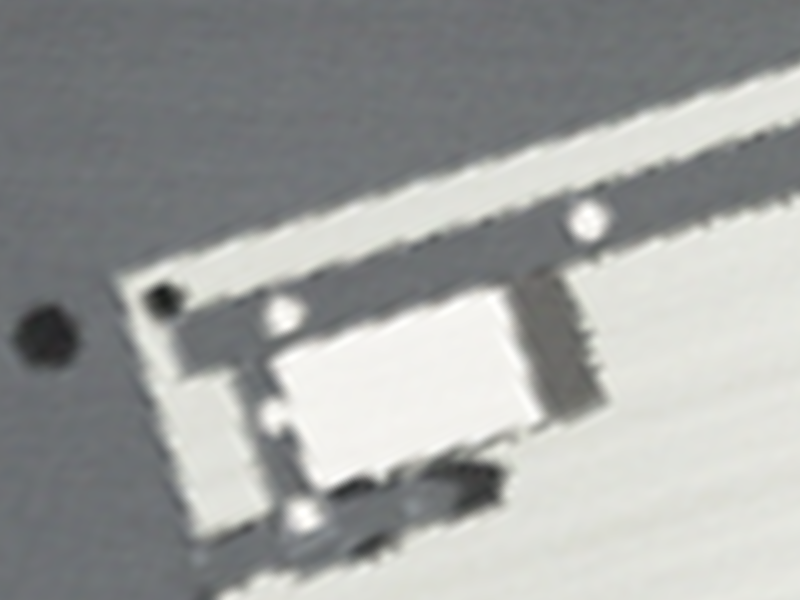

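View pics/f_top.png

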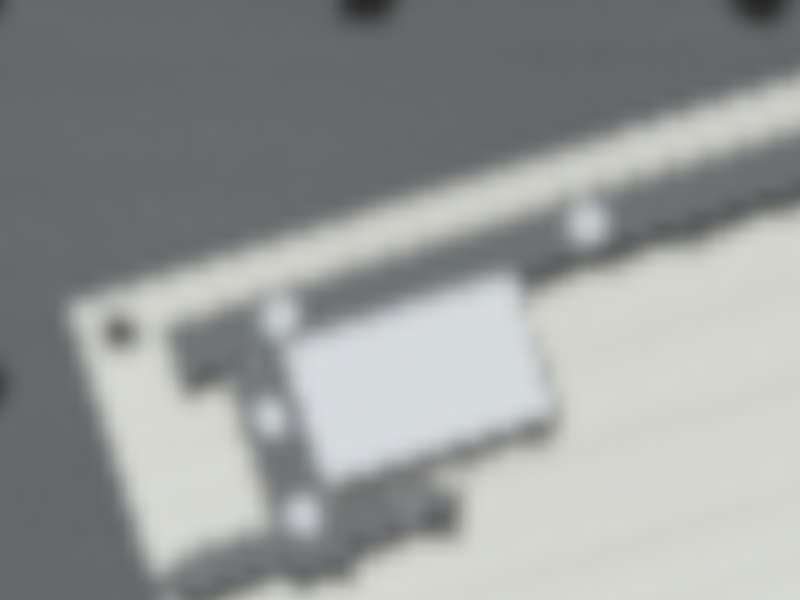

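```bash
python3 - <<'E'
from h import *
import itertools
for n in ("scene","top"):
    f=optics.grab_frame(n)
    c,th,L=jigfit(f)
    s=4; x1,y1=690,140
    im=rect(f,30,540,x1,-60,y1,s).astype(int)
    m=((im[...,2]-im[...,0]>1)&(im.sum(2)>600)) if n=="top" else (im.min(2)>244)
    m=cv2.morphologyEx(m.astype(np.uint8),cv2.MORPH_OPEN,np.ones((15,15)))
    k,l,st,ce=cv2.connectedComponentsWithStats(m)
    for i in range(1,k):
        if st[i,4]<8000: continue
        (cc,wh,a)=cv2.minAreaRect(np.argwhere(l==i)[:,::-1].astype(np.float32))
        b=cv2.boxPoints((cc,wh,a)); W=np.c_[x1-b[:,1]/s,y1-b[:,0]/s]
        e=[W[1]-W[0],W[2]-W[1]];d=max(e,key=np.linalg.norm);d=d*np.sign(d[1])
        ctr=np.array([x1-ce[i][1]/s,y1-ce[i][0]/s])
        print(n,"jig",c,th,"area",st[i,4]/16,"wh",np.array(wh)/4,"ctr jig",tojig(ctr,c,th),tojig(W.mean(0),c,th),"fixed",tojig(ctr,C,TH),"yaw rel",np.arctan2(-d[0],d[1])-th)
        print(tojig(W,c,th).round(1).tolist())
    for t in ("tube","nut","angle"): print(t,[(np.round(d["point"]),round(d["confidence"],2)) for d in nets.tip_of(t,n)])
E
```

```text
tube [(array([464.,  22.,  12.]), 0.7)]
nut [(array([ 548., -231.,   11.]), 0.55), (array([573., -61.,  -1.]), 0.38)]
angle [(array([ 527., -181.,   11.]), 0.85)]
top jig [571.7154  -67.84094] 0.30075184 area 1826.875 wh [32.57354355 58.42745972] ctr jig [51.87585377 91.32024569] [51.949543 91.20463 ] fixed [51.66729663 91.85981146] yaw rel 0.0010581017
[[68.19999694824219, 120.4000015258789], [68.30000305175781, 62.0], [35.70000076293945, 62.0], [35.599998474121094, 120.4000015258789]]
tube [(array([466.,  22.,  10.]), 0.5)]
nut [(array([ 551., -231.,   12.]), 0.69)]
angle [(array([ 530., -181.,   12.]), 0.49)]
```

View pics/fw_scene.png

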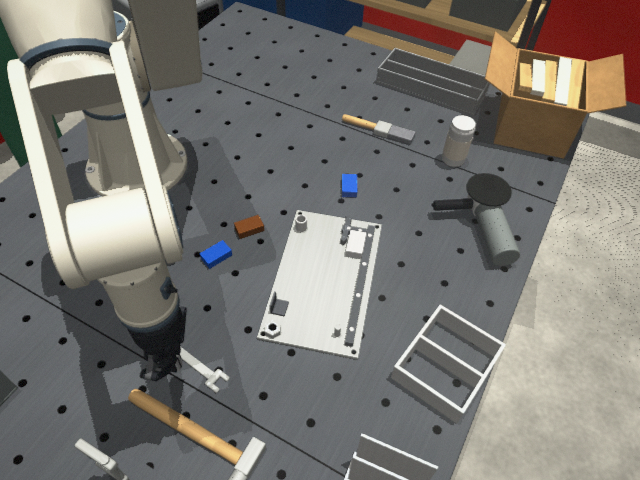

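```bash
python3 - <<'E'
from h import *
where(); go(-5,71,110)
E
```

```text
jig xy [-182.6 -310.7] z 160.9 rpy [ 3.1407e+00 -2.1000e-03  3.0250e-01] F [ 0.   0.4 -0.2] open 0.001 clk 13.1333 tip 22.0
row [0.4453, -0.9536, 0.1274, 0.0008, -0.002, 0.0015] dist 424.0 open 0.001481387285038588 F [ 0.   0.4 -0.2] clk 13.1333
```

Emit:
carry_out --increments '[[[0.445,-0.953,0.1,0,0,0],[0.445,-0.953,0.1,0,0,0],[0.445,-0.953,0.1,0,0,0],[0.445,-0.953,0.1,0,0,0],[0.445,-0.953,0.1,0,0,0]]]'

```text
clock: 13.55
eef_pos: [517.5, -212.2, 141.2]
tcp_rot: [3.14, -0.003, 0.302]
contact_force: [1.9, -0.4, 0.5]
opening: 0.002
```

```bash
python3 - <<'E'
from h import *
where(); go(-5,71,110)
E
```

```text
jig xy [ -94.8 -121.3] z 141.2 rpy [ 3.1403e+00 -2.5000e-03  3.0180e-01] F [ 1.9 -0.4  0.5] open 0.002 clk 13.55 tip 22.0
row [0.2246, -0.4807, 0.078, 0.0012, -0.0024, 0.0007] dist 214.5 open 0.0019414621255406125 F [ 1.9 -0.4  0.5] clk 13.55
```

Emit:
carry_out --increments '[[[0.225,-0.481,0.075,0,0,0],[0.225,-0.481,0.075,0,0,0],[0.225,-0.481,0.075,0,0,0],[0.225,-0.481,0.075,0,0,0],[0.225,-0.481,0.075,0,0,0]]]'

```text
clock: 13.97
eef_pos: [545.5, -7.6, 112.1]
tcp_rot: [3.14, -0.003, 0.302]
contact_force: [0.9, -0.7, 0.2]
opening: 0.001
```

Emit:
carry_out --increments '[[[0,0,0,0,0,0],[0,0,0,0,0,0],[0,0,0,0,0,0]]]'

```text
clock: 14.22
eef_pos: [545.5, -9.8, 112.1]
tcp_rot: [3.14, -0.002, 0.303]
contact_force: [-0.1, -0.2, 0.6]
opening: -0.0
```

```bash
python3 - <<'E'
from h import *
where(); go(-5,71,40)
E
```

```text
jig xy [-8.  63.7] z 112.1 rpy [ 3.1403e+00 -2.0000e-03  3.0320e-01] F [-0.1 -0.2  0.6] open -0.0 clk 14.2167 tip 22.0
row [0.0072, -0.0184, 0.1803, 0.0013, -0.002, 0.0021] dist 72.5 open -0.00034081262088766796 F [-0.1 -0.2  0.6] clk 14.2167
```

Emit:
carry_out --increments '[[[0,-0.018,0.08,0,0,0.002],[0,-0.018,0.14,0,0,0.002],[0,-0.018,0.175,0,0,0.002],[0,-0.018,0.18,0,0,0.002],[0,-0.018,0.18,0,0,0.002]]]'

```text
clock: 14.63
eef_pos: [543.1, -4.7, 39.5]
tcp_rot: [3.141, -0.0, 0.297]
contact_force: [0.9, 0.3, -0.7]
opening: -0.001
```

Emit:
carry_out --increments '[[[0.015,0,0,0,0,0],[0.03,0,0,0,0,0],[0.04,0,0,0,0,0],[0.05,0,0,0,0,0],[0.05,0,0,0,0,0]]]'

```text
clock: 15.05
eef_pos: [564.4, 2.6, 40.8]
tcp_rot: [3.14, -0.004, 0.299]
contact_force: [-0.1, -0.6, -0.5]
opening: -0.001
```

```bash
python3 - <<'E'
from h import *
where(); go(23,71,40)
E
```

```text
jig xy [13.6 70. ] z 40.8 rpy [ 3.14   -0.0042  0.299 ] F [-0.1 -0.6 -0.5] open -0.001 clk 15.05 tip 22.0
row [0.0234, -0.0026, 0.002, 0.0016, -0.004, -0.0019] dist 9.5 open -0.0008183273308782981 F [-0.1 -0.6 -0.5] clk 15.05
```

Emit:
carry_out --increments '[[[0.006,0,0,0,0,-0.001],[0.012,0,0,0,0,-0.002],[0.018,0,0,0,0,-0.002],[0.021,0,0,0,0,-0.002]]]'

```text
clock: 15.38
eef_pos: [571.1, 4.9, 40.0]
tcp_rot: [3.141, -0.002, 0.301]
contact_force: [0.0, 0.7, 0.5]
opening: 0.0
```

Emit:
carry_out --increments '[[[0.002,0,0,0,0,0],[0.004,0,0,0,0,0],[0.004,0,0,0,0,0]]]'

```text
clock: 15.63
eef_pos: [572.4, 5.3, 40.0]
tcp_rot: [3.141, -0.002, 0.301]
contact_force: [0.2, -0.1, -0.3]
opening: 0.004
```

Emit:
carry_out --increments '[[[0.002,0,0,0,0,0],[0.003,0,0,0,0,0],[0.003,0,0,0,0,0]]]'

```text
clock: 15.88
eef_pos: [573.5, 5.6, 40.0]
tcp_rot: [3.141, -0.002, 0.301]
contact_force: [0.6, 0.1, 1.4]
opening: 0.001
```

```bash
python3 - <<'E'
from h import *
where(); go(24,71,40)
E
```

```text
jig xy [23.3 70.2] z 40.0 rpy [ 3.1406e+00 -2.1000e-03  3.0090e-01] F [0.6 0.1 1.4] open 0.001 clk 15.8833 tip 22.0
row [0.0018, -0.002, 0.0001, 0.001, -0.002, -0.0001] dist 1.1 open 0.0010917584638659814 F [0.6 0.1 1.4] clk 15.8833
```

Emit:
carry_out --increments '[[[0.001,0,0,0,0,0],[0.002,0,0,0,0,0],[0.002,0,0,0,0,0]]]'

```text
clock: 16.13
eef_pos: [574.1, 5.8, 40.0]
tcp_rot: [3.141, -0.002, 0.301]
contact_force: [-0.2, 0.5, 1.0]
opening: -0.001
```

Emit:
carry_out --increments '[[[0.001,0,0,0,0,0],[0.003,0,0,0,0,0],[0.003,0,0,0,0,0]]]'

```text
clock: 16.38
eef_pos: [574.2, 5.9, 39.9]
tcp_rot: [3.141, 0.001, 0.301]
contact_force: [-4.2, -2.2, 4.3]
opening: 0.0
```

Emit:
carry_out --increments '[[[-0.01,0,0,0,0,0],[-0.04,0,0,0,0,0],[-0.07,0,0,0,0,0],[-0.08,0,-0.08,0,0,0],[-0.08,0,-0.17,0,0,0]]]'

```text
clock: 16.8
eef_pos: [541.5, -3.4, 106.4]
tcp_rot: [-3.141, 0.004, 0.301]
contact_force: [1.3, 0.0, 0.0]
opening: 0.007
```

Emit:
carry_out --increments '[[[-0.02,0.05,-0.09,0,0,0],[-0.06,0.15,-0.15,0,0,0],[-0.2,0.4,-0.15,0,0,0],[-0.3,0.6,-0.15,0,0,0],[-0.3,0.6,-0.15,0,0,0]]]'

```text
clock: 17.22
eef_pos: [516.5, -185.1, 167.7]
tcp_rot: [3.139, -0.004, 0.302]
contact_force: [0.9, -0.3, 0.5]
opening: -0.003
```

Emit:
carry_out --increments '[[[-0.3,0.7,0,0,0,0],[-0.3,0.7,0,0,0,0],[-0.3,0.7,0,0,0,0],[-0.3,0.7,0,0,0,0],[-0.3,0.7,0,0,0,0]]]'

```text
clock: 17.63
eef_pos: [494.5, -392.9, 166.9]
tcp_rot: [3.14, -0.003, 0.301]
contact_force: [1.1, -0.5, 0.3]
opening: 0.001
```

Emit:
carry_out --increments '[[[-0.1,0.2,0,0,0,0],[-0.1,0.2,0,0,0,0],[-0.1,0.2,0,0,0,0],[-0.1,0.2,0,0,0,0],[-0.1,0.2,0,0,0,0]]]'

```text
clock: 18.05
eef_pos: [480.1, -478.6, 166.2]
tcp_rot: [3.142, -0.002, 0.3]
contact_force: [-0.5, 0.6, 0.7]
opening: -0.001
```

```bash
python3 - <<'E'
from h import *
where()
for n in ("scene","top"):
    f=optics.grab_frame(n)
    cv2.imwrite(f"pics/g_{n}.png",rect(f,24,540,690,-60,140,4)[:,:,::-1])
    if n=="scene": cv2.imwrite("pics/gw.png",f["img"][:,:,::-1]); 
c,th,L=jigfit(f); s=4; x1,y1=690,140
im=rect(f,30,540,x1,-60,y1,s).astype(int)
m=((im[...,2]-im[...,0]>1)&(im.sum(2)>600))
m=cv2.morphologyEx(m.astype(np.uint8),cv2.MORPH_OPEN,np.ones((15,15)))
k,l,st,ce=cv2.connectedComponentsWithStats(m)
for i in range(1,k):
    if st[i,4]>8000: print(tojig([x1-ce[i][1]/s,y1-ce[i][0]/s],c,th),cv2.minAreaRect(np.argwhere(l==i)[:,::-1].astype(np.float32))[2],np.degrees(th))
E
```

```text
jig xy [-209.5 -364.5] z 166.2 rpy [ 3.1415e+00 -2.2000e-03  2.9970e-01] F [-0.5  0.6  0.7] open -0.001 clk 18.05 tip 22.0
[51.92200518 91.27139714] 72.92603302001953 17.231823
```

View pics/g_scene.png

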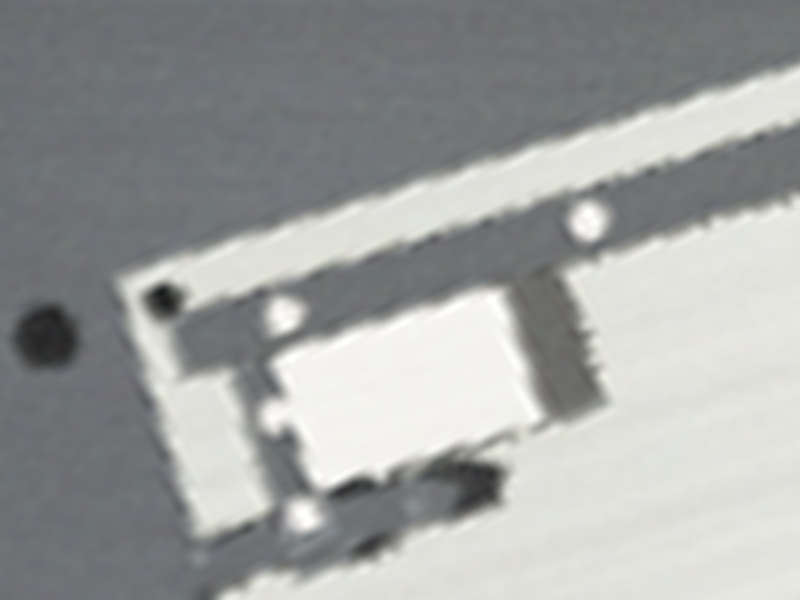

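View pics/gw.png

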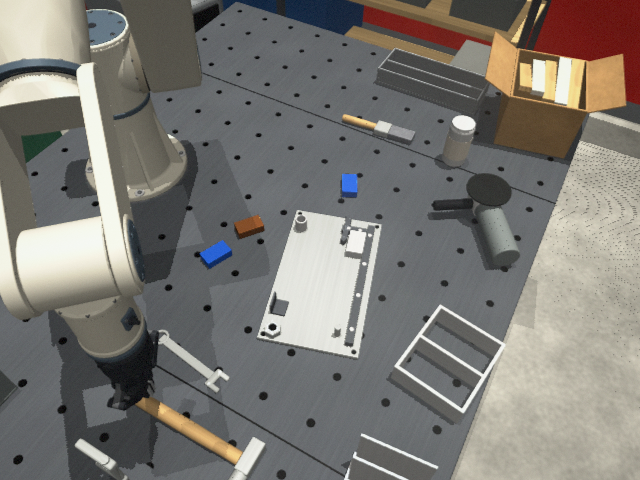

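```bash
python3 -c "
from rig import r
print(r.sign_off())"
```

```text
the job is handed in; nothing more can be done
None
```

The spacer is home in the corner pocket, seated against both the rail and the stop, and I handed the job in at about 18 s of the 45 s.

**What I did:**
1. I pushed the block's long side flat against the rail with two spread fingertips while it was still about 75 mm short of the pocket. The press showed about 13 N.
2. With the fingers shut, I slid it along the rail into the pocket until the stop resisted, at about 20 N.
3. I backed off and pressed it lightly against the rail once more. Contact came at the same depth as the first press, and the block did not move. Then I took the hand away.

**Last checks:**
- **Position:** the top camera put the block's centre at jig (51.9, 91.3) mm, against (52, 92) for home. Its turn relative to the rail was about 0.001 rad. The 0.7 mm in y is within camera error.
- **Stop contact:** the stop resisted firmly when the block reached it, but I did not press against it again after the final rail press.
- **Bystanders:** between the slide and the final press, the tube, nut and angle were within 2 to 3 mm of their first readings, which is network noise. The hammer, wrench, brush, can and look-alikes appear unmoved in the last pictures, though I did not measure them.
- **Forces:** the highest end-of-move reading was about 20 N.

**Disagreed or failed:**
- My colour segmentation did not isolate the block in the scene camera, so the measured position comes from the top camera only. By eye, the scene picture agrees.
- The arm hid the block for most of the slide, so I followed that part by force readings.

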